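# Mark a weld coupon on the bench marking press

## Task

Get the flat bar marked: lay it across the marking press's bar rest, against the back fence, with its middle under the die, and turn the power dial until its pointer is on the long mark. Once both are done and the bar is let go, press the press's palm head all the way down to its stop, hold it there a moment and let it spring fully back up, leaving the bar in place. Leave the square tube, magnet, can and brush where they are.

Things in the scene. Friction and masses are not known exactly. Their poses are not given: they have to be found in the camera images.
- coupon: flat aluminium bar, solid, 200 x 30 x 10 mm (x, y, z), about 0.17 kg, lying flat on the table on the robot's right. Origin: centre of its underside; x along its length. Both ends and faces are alike, so either end may point either way. A magnet block stands beside one part of its +y long side; the end farther from the magnet is free for the fingers.
- press: grey marking press fixed to the table, placed and turned differently each time. Origin: on the table below the plunger axis; x from its open front to its back (about away from the robot), y to its left. Base plate 12 mm high, x -45 to 105 mm, y -55 to 55. Column x 55 to 100, y -18 to 18. Overhead arm x -26 to 100, y -18 to 18, z 100 to 145. Its front is clear to bring the bar in low.
- rest (a point): centre of the top of the bar rest, 37 mm above the table, on the plunger axis; axes as the press. The rest is a steel rib along y, x -12 to 12 mm, y -45 to 45. The back fence stands behind it, x 15 to 27 mm, y -40 to 40, 8 mm higher than the rest. A well laid bar lies along y, against the fence, its origin at this point, overhanging 55 mm at each side.
- die (a point): lower end of the die, a 12 mm round rod under the press's arm that moves with the palm head: 70.5 mm above the table when up (23.5 mm over a laid bar), 48.5 mm when fully down (1.5 mm over the bar; an inner hammer makes the mark).
- plunger (a joint): downward travel of the palm head, m: 0 when up, 0.022 at its stop. The spring needs about 4.5 N to start and 11 N at the stop.
- head_top (a point): centre of the flat top of the black mushroom-shaped palm head (40 mm wide) above the press's arm; 208 mm above the table when up, 186 mm when fully down. It is pushed straight down.
- control: grey fixed control box, 130 x 130 x 45 mm, on the robot's left, turned differently each time; origin: centre of its underside. The dial with its ring of white scale marks is on its top.
- dial (a joint): angle of the power dial, rad, 0 to 4.5, growing clockwise seen from above; pointer on the long mark at 2.4. It starts 0.5 to 1.5 rad short of it (turn clockwise) and stays where it is left (light friction, about 0.04 N m).
- dial_grip (a point): grip point of the dial, on its upright axis, 82 mm above the table, 7 mm below the top of the dial's upright bar grip (42 x 14 x 32 mm, black; the bar runs along this point's x axis and turns with the dial; a disc of 44 mm width lies below it, 23 mm under this point). The white pointer line is on top at the point's -x end.
- dial_mark (a point): middle of the long white mark (22 mm; the other marks are 8 mm) on the box top, 48 mm from the dial's axis.
- tube: square steel tube, 200 x 30 x 30 mm, lying along its x; origin: centre of its underside. Looks like the bar from above but is three times as high. Leave alone.
- magnet: dark steel magnet block, 40 x 24 x 40 mm, standing beside the flat bar, 13 to 27 mm from its +y long side, anywhere along its middle. Origin: centre of its underside. It does not attract anything. Leave alone.
- can: upright spray can, 60 mm wide, 180 mm high, origin: centre of its underside. Leave alone.
- brush: wire brush with wooden handle, 200 mm long, lying along its x in front of the press. Leave alone.

How it is judged:
By the outcome, as a careful person would: the job done as asked, in the order asked, and still so for the second after the job is handed in, with the robot touching nothing.
It also fails if it takes over 67 s, if anything falls off the work surface, if the arm or the gripper's body presses on something with over 40 N, if the wrist force passes 120 N, or if a joint passes its speed limit or range.

## Robot

A 7-joint arm with a two-finger parallel gripper is mounted at the origin on the work surface. World frame = base frame: x ahead of the robot, y to its left, z up, the work surface at z = 0. Lengths are in m, angles in rad, forces in N, time in s.
With the tool pointing down it reaches from about 0.425 to 0.925 m from the base axis. Payload 6.8 kg.
Tool frame: the origin (TCP) lies midway between the tips of the shut fingers; the grasp point (between the pads) lies 19 mm behind it (bot.hold_point_z is the distance from the TCP to the grasp point, in m); z points along the fingers, y is the line along which they close (so a half turn about z gives the same grasp; the last joint's range is limited). The gripper opens to 85 mm and grips with 20 to 120 N. Pads are 22 mm wide; open, the fingers measure 114 mm over their backs; the gripper's body (76 mm by 85 mm) begins 54 mm behind the grasp point. The pads swing forward as they close: fully open they stand 13 mm farther back than shut.
Start: joints at [1.138, 0.477, 0.022, 1.555, -0.011, 1.109, -0.083], TCP at [0.215, -0.64, 0.231] pointing down, gripper open.
Joint ranges: [-2.96, 2.96], [-0.34, 2.1], [-1.41, 1.46], [0.24, 2.44], [-1.37, 4.51], [0.17, 1.92], [-2.96, 2.96]. Speed limits (rad/s): [2.39, 2.39, 3.14, 3.14, 3.14, 3.14, 3.14].

## Interface

Orientations are given as a unit quaternion [w, x, y, z].
In Python, from station import bot gives the robot as it stands. The module is installed in compiled form; this text tells all that it offers.
- The arm moves only by the tool step_arm, never from a script. Its argument "increments" is a list that holds one entry, the list of rows, each a list of 7 numbers: the opening, from -1 (shut) to 1 (fully open), then the shift along the tool's x, y, z in mm, then the turn, a rotation vector about the tool's x, y, z in degrees. In form: [[[grip, x, y, z, ax, ay, az], ...]]. A call has 1 to 10 rows; each row is the pose to reach, as a shift and turn from the pose commanded when the call began, along the tool's axes at that moment; what a row does not reach only later rows make up. A row lasts 1/12 s, in which the tool goes at most 41.7 mm and 7.16 degrees, less where a joint would pass 70% of its speed; a pose out of reach is approached as far as the arm can. A call with a gripper value outside its range is refused whole. The fingers move at their own pace and stop on an object; "force" is the grip in N (left out, the last holds). Time passes only in rows, so rows that repeat a pose let the fingers close. It gives the time, the measured TCP pose, the force, the opening and the grip force at its end, in the units of the state.
- bot.get_obs(): the state, without advancing time (a new reading comes with each control period).
- bot.read_camera(name): name is "scene" or "top"; returns a dict with "image" (480x640x3 uint8, red, green, blue), "camera_matrix" (3x3 intrinsics, pixels), "R" (3x3) and "t" (3): a world point X has camera coordinates R X + t. Camera axes: x right, y down, z forward; pixel columns grow to the right and rows downward; lengths in m; the calibration is good to about 2 mm. A picture is of the moment at which its call begins. There is no depth.
- bot.hand_in(): hands the job in; it is judged then, once.
The state is a dict: "t": time; "q": joint angles; "joint_vel": joint speeds; "joint_torque": joint torques, N m; "eef_pos": TCP position; "tool_rot": TCP orientation; "contact_force": force on the tool from outside, world axes, zero at the start; "torque": the same for the moment, N m; "gripper_width": opening from 0.0 (shut) to 1.0 (fully open); "grasp_force": force on a finger pad.
Only numpy, scipy, OpenCV 4.12 (cv2) and the standard library are available. Lean on these libraries where they do the work, as an engineer would, in place of code of your own. Each camera call takes 0.05 s, during which the arm holds its last target. There are 200 camera calls.

## Working session

There is one attempt and no reset: what is moved stays moved. The work goes in short steps, Python scripts to look and compute and a tool call to move; the robot and the scene stay as the last step left them, time stands still between calls to the robot, and variables do not carry over. Pictures are saved under pics/ and viewed, at most 10 in all, crops included, and the job is handed in when it is done.

Besides the shell and the picture viewer there is one more tool, called after ">>>" by a JSON object that holds its "fn" and its "kwargs". step_arm: Moves the arm, as the interface text tells. Its arguments: {"type":"object","properties":{"increments":{"type":"array"},"force":{"type":"number"}},"required":["increments"]}

```bash
mkdir -p pics; python3 - <<'E'
from station import bot
import cv2,numpy as np
for n in("scene","top"):
    d=bot.read_camera(n); cv2.imwrite(f"pics/{n}0.png",d["image"][:,:,::-1]); print(n,np.round(d["camera_matrix"],1).tolist(),np.round(d["R"],3).tolist(),np.round(d["t"],3).tolist())
o=bot.get_obs(); print({k:np.round(v,3).tolist() for k,v in o.items()}, bot.hold_point_z)
E
```

```text
scene [[496.3, 0.0, 327.1], [0.0, 496.3, 236.1], [0.0, 0.0, 1.0]] [[0.647, 0.763, 0.0], [0.508, -0.431, -0.746], [-0.568, 0.483, -0.666]] [-0.343, -0.174, 1.409]
top [[488.2, 0.0, 318.5], [0.0, 488.2, 239.1], [0.0, 0.0, 1.0]] [[0.025, -1.0, -0.0], [-0.999, -0.025, -0.046], [0.046, 0.001, -0.999]] [-0.002, 0.537, 1.305]
{'t': 0.1, 'q': [1.138, 0.478, 0.022, 1.556, -0.012, 1.109, -0.083], 'joint_vel': [0.001, -0.001, -0.001, -0.003, 0.001, 0.001, 0.0], 'joint_torque': [0.003, -59.776, 1.613, -28.196, 0.013, 0.005, 0.0], 'eef_pos': [0.215, -0.639, 0.23], 'tool_rot': [-0.001, 0.987, 0.162, -0.0], 'contact_force': [-0.573, -0.342, 0.193], 'torque': [0.055, -0.064, 0.021], 'grasp_force': 0.0, 'gripper_width': 0.999} 0.0187
```

View pics/top0.png

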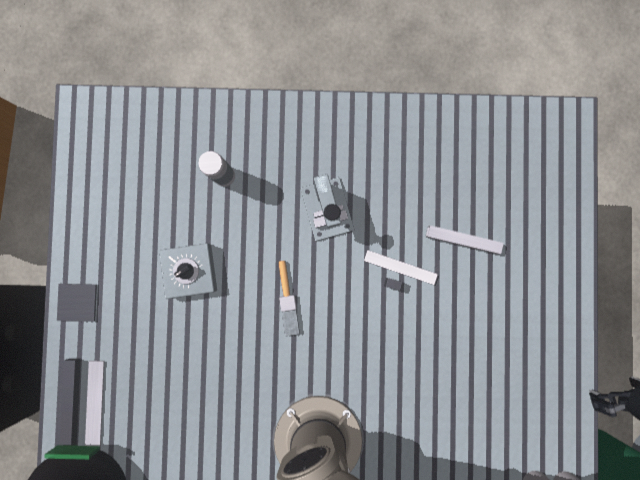

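View pics/scene0.png

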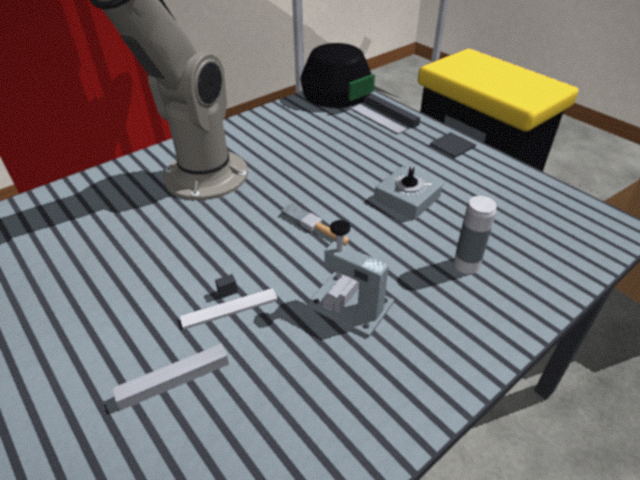

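The top view shows the flat bar from (365,257) to (437,280) with the dark magnet at about (397,285). The tube is at (428,230)–(505,250), the press at (328,210), the dial at (186,270), the brush at (289,300) and the can at (210,163).

```bash
cat > h.py <<'E'
import cv2,numpy as np
from scipy.spatial.transform import Rotation as Rn
def ray(d,uv):
    K,R,t=d["camera_matrix"],d["R"],d["t"]; c=-R.T@t
    return c,R.T@np.linalg.solve(K,np.array([uv[0],uv[1],1.]))
def onz(d,uv,z):
    c,r=ray(d,uv); return c+r*(z-c[2])/r[2]
def tri(d1,u1,d2,u2):
    A=[];b=[]
    for d,u in((d1,u1),(d2,u2)):
        c,r=ray(d,u); r/=np.linalg.norm(r); P=np.eye(3)-np.outer(r,r); A.append(P);b.append(P@c)
    return np.linalg.lstsq(np.vstack(A),np.hstack(b),rcond=None)[0]
def proj(d,X):
    p=d["camera_matrix"]@(d["R"]@np.array(X)+d["t"]); return p[:2]/p[2]
E
python3 - <<'E'
from station import bot
from h import *
import pickle
d={n:bot.read_camera(n) for n in("top","scene")}; pickle.dump(d,open("d0.pkl","wb"))
t=d["top"]["image"]; s=d["scene"]["image"]
# bar
g=t.astype(int)
for nm,m0 in(("bright",(g.min(2)>195)),):
    m=m0.astype(np.uint8)
    for c in cv2.findContours(m,0,2)[0]:
        if cv2.contourArea(c)>60:
            r=cv2.minAreaRect(c); b=cv2.boxPoints(r); print(np.round(r[0],1),np.round(r[1],1),round(r[2],1))
            P=np.array([onz(d["top"],p,0.01) for p in b]); print(np.round(P[:,:2],4).tolist(), "L",np.round(np.linalg.norm(P[0]-P[1]),4),np.round(np.linalg.norm(P[1]-P[2]),4))
def crop(im,x0,y0,w,h,k): return cv2.resize(im[y0:y0+h,x0:x0+w],None,fx=k,fy=k,interpolation=cv2.INTER_CUBIC)[:,:,::-1]
cv2.imwrite("pics/a.png",crop(t,295,165,150,130,5)[:600,:800])
a=np.zeros((600,800,3),np.uint8); a[:300,:400]=crop(t,160,240,50,38,8)[:300,:400]; a[:300,400:]=crop(s,370,150,80,60,5)[:300,:400]; a[300:,:400]=crop(s,300,210,100,75,4); a[300:,400:]=crop(s,170,265,115,75,4)[:300,:400]
cv2.imwrite("pics/b.png",a)
E
```

```text
[ 93.9 402.5] [14.  81.5] 2.4
[[-0.0202, 0.6164], [0.1934, 0.6175], [0.1929, 0.5801], [-0.0208, 0.5793]] L 0.2137 0.0374
[286.8 302.8] [12.9 13.9] 81.9
[[0.3769, 0.1135], [0.3831, 0.0768], [0.3491, 0.0709], [0.343, 0.1076]] L 0.0373 0.0344
[182.2 263.1] [16.3 27.2] 85.2
[[0.4803, 0.4166], [0.4882, 0.3436], [0.4447, 0.3383], [0.4367, 0.4113]] L 0.0735 0.0439
[400.3 266.9] [73.4 11.2] 18.9
[[0.4822, -0.1122], [0.5112, -0.1214], [0.4517, -0.3099], [0.4229, -0.3005]] L 0.0304 0.1976
[465.3 238.8] [74.3 10. ] 13.4
[[0.555, -0.2844], [0.5816, -0.2903], [0.5398, -0.4862], [0.5132, -0.4801]] L 0.0272 0.2002
[318.9 221.3] [ 7.3 10.4] 76.0
[[0.5906, 0.0277], [0.5982, 0.0005], [0.5791, -0.0047], [0.5716, 0.0225]] L 0.0283 0.0198
[209.4 162.2] [22.4 22.4] 26.6
[[0.7238, 0.3542], [0.7795, 0.329], [0.7533, 0.2735], [0.6978, 0.2988]] L 0.0611 0.0613
```

View pics/a.png

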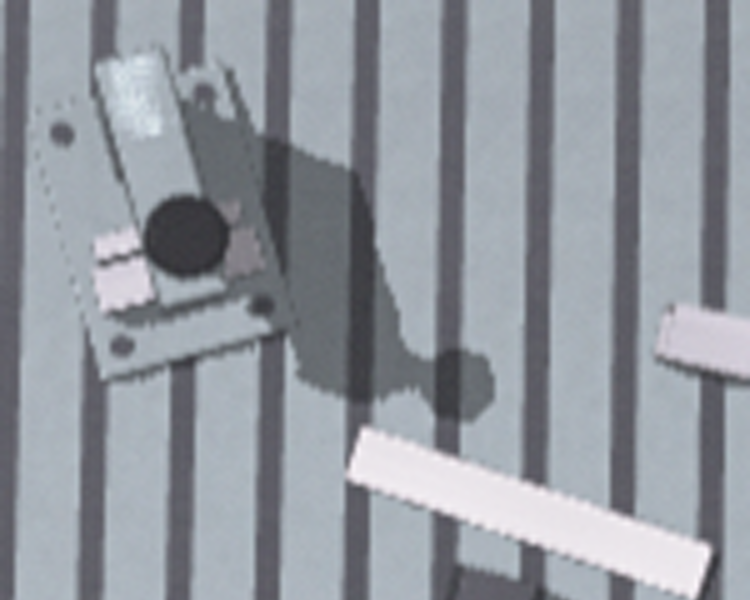

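View pics/b.png

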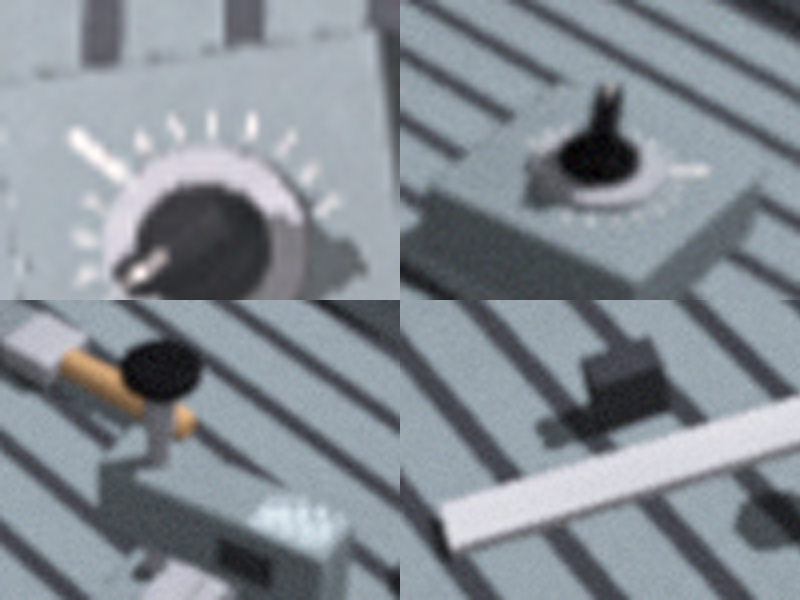

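The crops show the press base corners at about (315.6,241), (353.4,231), (340.6,177.4) and (302.6,186), with the head at (332,212). The long mark runs (169,256)–(175.6,262.5) and the white pointer is at about (178.6,273), so the turn is clockwise. The magnet stands near the middle of the bar on the robot side.

```bash
python3 - <<'E'
from h import *
import pickle
d=pickle.load(open("d0.pkl","rb")); T,S=d["top"],d["scene"]
def blob(d,box,f):
    x0,y0,w,h=box; im=d["image"][y0:y0+h,x0:x0+w].astype(int); m=f(im).astype(np.uint8)
    n,l,st,ce=cv2.connectedComponentsWithStats(m); i=1+np.argmax(st[1:,4]); return ce[i]+[x0,y0],st[i,4],(l==i),st[i,:4]+[x0,y0,0,0]
dark=lambda th:(lambda im:im.max(2)<th)
ht=blob(T,(318,198,30,28),dark(60)); hs=blob(S,(325,215,30,22),dark(50))
print("head",ht[0],ht[1],ht[3],hs[0],hs[1],hs[3])
for z in(.208,.204):print(onz(T,ht[0],z))
print("tri",tri(T,ht[0],S,hs[0]))
c=np.array([(103,380),(292,330),(228,62),(38,105)])/5+[295,165]
P=np.array([onz(T,p,.012)[:2] for p in c]); print("base",P.round(4).tolist(),np.linalg.norm(np.diff(P[[0,1,2,3,0]],axis=0),axis=1).round(4))
e=P[2]+P[3]-P[0]-P[1]; print("ang long",np.degrees(np.arctan2(e[1],e[0]))); e=P[0]+P[3]-P[1]-P[2]; print("ang wide-90",np.degrees(np.arctan2(e[1],e[0]))-90)
e=P.mean(0); print("base centre",e)
# dial
dt=blob(T,(170,255,32,32),dark(75)); print("dial blob",dt[0],dt[1],dt[3])
im=T["image"][262:284,172:200].astype(int).max(2); 
for r in im: print(" ".join("%3d"%v for v in r))
m=[onz(T,p,.045)[:2] for p in((169,256.3),(175.6,262.5))]; print("mark",np.array(m),np.linalg.norm(m[0]-m[1]))
print("magnet", end=" ")
mg=blob(T,(383,274,30,25),dark(72)); print(mg[0],mg[1],mg[3]); print(onz(T,mg[0],.04))
ms=blob(S,(210,270,35,35),dark(75)); print(ms[0],ms[3])
E
```

```text
head [337.88888889 212.44444444] 18 [336 206   4  13] [339.84545455 227.30909091] 220 [330 220  20  16]
[ 0.58990776 -0.03186401  0.208     ]
[ 0.59031673 -0.032013    0.204     ]
tri [ 0.59292903 -0.02825742  0.20852917]
base [[0.5311, 0.0192], [0.5607, -0.0822], [0.7056, -0.0443], [0.6795, 0.0583]] [0.1056 0.1498 0.1058 0.1535]
ang long 14.720982532703555
ang wide-90 15.287038136491205
base centre [ 0.619231   -0.01227704]
dial blob [185.57142857 270.90285714] 175 [177 264  17  15]
186 194 221 222 224 219 221 221 221 220 192 192 185 187 183 184 202 218 219 220 221 219 208 140 152 197 215 187
184 184 190 209 229 223 222 221 197 179 121 119  97  92  90  95 143 177 188 218 221 222 221 184 133 159 184 179
188 178 195 217 221 223 220 193 132  87  71  72  67  65  65  59  70  80 108 182 224 224 225 224 180 120 152 164
199 187 211 219 220 221 196 131  81  65  68  66  65  66  68  59  53  53  53 100 189 225 223 223 218 130 113 163
200 207 221 222 224 208 137  79  67  64  67  70  68  69  76  66  51  51  48  51 102 187 189 194 213 172 117 192
189 215 224 223 224 167  83  69  69  68  69  67  69
[... 1364 characters left out ...]
 131 129 136 167 139 139 107 114 172 176
186 183 182 188 200 200 211 216 215 214 211 213 212 212 212 212 173 169 167 137 168 187 131 104 136 143 175 178
181 182 189 207 199 177 201 206 212 215 212 215 211 216 216 215 212 212 208 168 181 141 108 115 171 175 173 176
181 185 208 216 191 181 181 196 201 206 213 213 211 213 212 213 212 196 192 167 138 143 142 145 175 176 171 174
185 184 222 193 178 179 183 207 192 190 196 194 186 185 185 178 177 140 132 143 147 172 176 176 177 180 177 174
mark [[0.47967316 0.4029907 ]
 [0.46385134 0.38501906]] 0.02394389200635206
magnet [401.85714286 287.42857143] 21 [400 283   4   9]
[ 0.41347743 -0.21098021  0.04      ]
[224.134375 290.196875] [210 280  29  22]
```

```bash
python3 - <<'E'
from h import *
import pickle
d=pickle.load(open("d0.pkl","rb")); T,S=d["top"],d["scene"]
def pts(d,box,f):
    x0,y0,w,h=box; im=d["image"][y0:y0+h,x0:x0+w].astype(int); m=f(im).astype(np.uint8)
    n,l,st,ce=cv2.connectedComponentsWithStats(m); i=1+np.argmax(st[1:,4]); yx=np.argwhere(l==i)[:,::-1]+[x0,y0]; return yx.astype(np.float32)
dark=lambda im:im.max(2)<85
h1=pts(T,(322,202,22,20),dark); (c,r)=cv2.minEnclosingCircle(h1); print("head px",h1.mean(0),c,r,onz(T,h1.mean(0),.208))
h2=pts(S,(328,217,24,20),lambda im:im.max(2)<50); print("head scene",onz(S,h2.mean(0),.205),tri(T,h1.mean(0),S,h2.mean(0)))
mk=pts(T,(165,252,13,12),lambda im:im.min(2)>195); x,y=mk.T; print("markpts",len(mk),mk.mean(0))
mw=np.array([onz(T,p,.045)[:2] for p in mk]); v=np.linalg.svd(mw-mw.mean(0))[2][0]; v*=-np.sign(v[0]); print("mark",mw.mean(0),v,np.degrees(np.arctan2(v[1],v[0])),"axis",mw.mean(0)+.048*v)
b=pts(T,(172,259,26,26),dark); e=cv2.fitEllipse(max(cv2.findContours(cv2.drawContours(np.zeros((480,640),np.uint8),[cv2.convexHull(b.astype(np.int32))],-1,1,-1),0,2)[0],key=len)); print("dial ell",e)
rg=pts(T,(168,252,40,36),lambda im:im.min(2)>150); 
cx=np.array([onz(T,p,.059)[:2] for p in((185,271),e[0])]); print("disc",cx)
w=T["image"][268:276,174:182].astype(float).min(2); w=np.clip(w-100,0,None); yy,xx=np.mgrid[268:276,174:182]; k=(w>0)&(xx-174+yy-268>=3)
P=np.array([onz(T,(a,b_),.089)[:2] for a,b_ in zip(xx[k],yy[k])]);W=w[k]; m=(P*W[:,None]).sum(0)/W.sum(); C=((P-m)*W[:,None]).T@(P-m); v=np.linalg.eigh(C)[1][:,1]; print("ptr",m,v,np.degrees(np.arctan2(v[1],v[0])),k.sum())
print("mag",onz(S,(226.2,282),.04),onz(T,((387+402)/2,284),.04))
bar=S["image"]; 
E
```

```text
head px [331.96173 211.90909] (331.95001220703125, 212.33999633789062) 8.383316040039062 [ 0.59079831 -0.01818464  0.208     ]
head scene [ 0.59280161 -0.02177031  0.205     ] [ 0.59087833 -0.01894245  0.20220007]
markpts 29 [172.48276 259.5862 ]
mark [0.47128479 0.39350435] [-0.6037589  -0.79716698] -127.13958629311024 axis [0.44230437 0.35524033]
dial ell ((184.3619842529297, 271.16583251953125), (14.756754875183105, 17.62986946105957), 76.64139556884766)
disc [[0.44257507 0.3556792 ]
 [0.44210371 0.35731822]]
ptr [0.43989563 0.36944218] [-0.73172237 -0.6816028 ] -137.03098154980043 27
mag [ 0.42862977 -0.19242567  0.04      ] [ 0.42197368 -0.19147228  0.04      ]
```

The geometry is consistent: press axis (0.591,-0.019) at about 15°, dial axis (0.442,0.356). The magnet sits about 5 mm past the bar's middle towards the left end, so the right (-y) end is free. I'll add a helper that converts targets to tool increments.

```bash
cat > go.py <<'E'
# go.py x y z yaw_deg : tool-frame shift (mm) and turn (deg) from the measured pose to a tool-down target
import sys; from h import *; from station import bot
o=bot.get_obs(); w,a,b,c=o["tool_rot"]; R=Rn.from_quat([a,b,c,w])
x,y,z,yaw=map(float,sys.argv[1:5]); G=Rn.from_euler("z",yaw,degrees=True)*Rn.from_euler("x",180,degrees=True)
yn=R.as_matrix()[:,0]; print("t",o["t"],"pos",np.round(o["eef_pos"],4),"yaw",round(np.degrees(np.arctan2(yn[1],yn[0])),2),"F",np.round(o["contact_force"],1),"w",round(o["gripper_width"],3),"gf",round(o["grasp_force"],1),"q7",round(o["q"][6],2))
print("shift",np.round(R.inv().apply(np.array([x,y,z])-o["eef_pos"])*1000,1),"turn",np.round(np.degrees((R.inv()*G).as_rotvec()),2))
E
python3 go.py .4435 -.2854 .1 72.5; python3 - <<'E'
from h import *
import pickle
T=pickle.load(open("d0.pkl","rb"))["top"]; a=proj(T,[.442,.356,.089]); print(a, proj(T,[.442,.356,.059]))
for p in((179,271.8),(177.2,273.6),(178.2,272.6)):
    v=(onz(T,p,.089)-[.442,.356,.089])[:2]; print(p,np.degrees(np.arctan2(v[1],v[0])),np.linalg.norm(v))
E
```

```text
t 0.2 pos [ 0.2153 -0.6394  0.2307] yaw 18.61 F [ 0.5 -0.3 -0.5] w 1.0 gf 0.0 q7 -0.08
shift [ 329.3 -262.5  131. ] turn [-6.000e-02 -2.000e-02 -5.389e+01]
[181.63064709 271.44799881] [184.86803882 271.21878639]
(179, 271.8) 99.07519284837767 0.0067136028982182575
(177.2, 273.6) 117.45947125350429 0.012410749282628341
(178.2, 272.6) 110.05867123190484 0.00913163627052471
```

>>> {"fn": "step_arm", "kwargs": {"increments": [[[1,329,-262,131,0,0,-54],[1,329,-262,131,0,0,-54],[1,329,-262,131,0,0,-54],[1,329,-262,131,0,0,-54],[1,329,-262,131,0,0,-54],[1,329,-262,131,0,0,-54],[1,329,-262,131,0,0,-54],[1,329,-262,131,0,0,-54],[1,329,-262,131,0,0,-54],[1,329,-262,131,0,0,-54]]]}}

```text
t: 1.03
eef_pos: [0.4318, -0.3041, 0.107]
tool_rot: [0.0, 0.806, 0.592, 0.0]
contact_force: [1.1, -0.6, -0.7]
gripper_width: 0.996
grasp_force: 0.0
```

>>> {"fn": "step_arm", "kwargs": {"increments": [[[0.2,0,0,0,0,0,0]]]}}

```text
t: 1.12
eef_pos: [0.4354, -0.2964, 0.1057]
tool_rot: [-0.002, 0.802, 0.597, 0.002]
contact_force: [0.5, 0.9, 0.1]
gripper_width: 0.884
grasp_force: 0.0
```

```bash
python3 go.py .4435 -.2854 .03 72.5; python3 - <<'E'
from h import *
from station import bot
d={n:bot.read_camera(n) for n in("top","scene")}
def crop(im,x0,y0,w,h,k): return cv2.resize(im[y0:y0+h,x0:x0+w],None,fx=k,fy=k,interpolation=cv2.INTER_CUBIC)[:,:,::-1]
a=np.hstack([crop(d["top"]["image"],350,220,100,150,4),crop(d["scene"]["image"],150,230,100,150,4)]); cv2.imwrite("pics/c.png",a)
E
```

```text
t 1.1167 pos [ 0.4354 -0.2964  0.1057] yaw 73.28 F [0.5 0.9 0.1] w 0.884 gf 0.0 q7 0.04
shift [12.4  4.7 75.7] turn [-0.07 -0.31  0.78]
```

View pics/c.png

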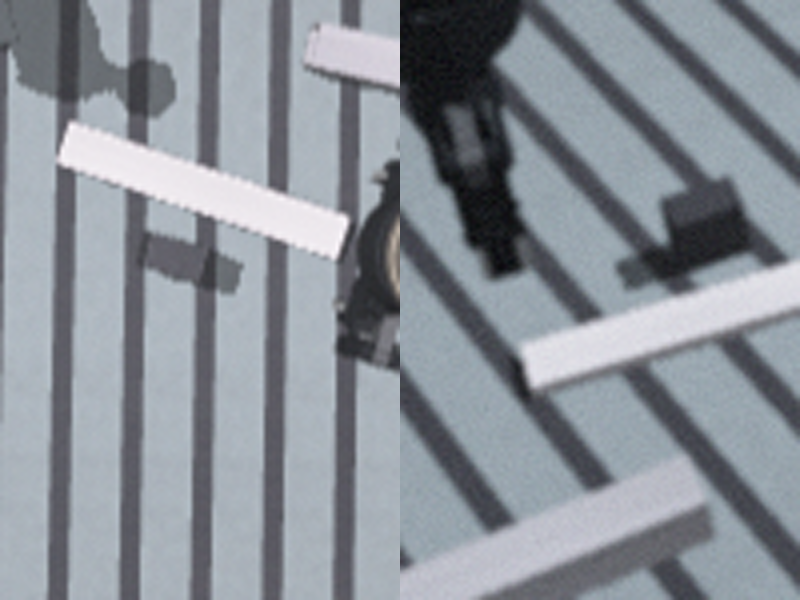

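The bar is clear of the hand, with its right end at about (437,281) in the top view, and the magnet is at about (393,284), well away from the fingers. Going down.

>>> {"fn": "step_arm", "kwargs": {"increments": [[[0.2,12,5,40,0,0,0.8],[0.2,12,5,76,0,0,0.8],[0.2,12,5,76,0,0,0.8],[0.2,12,5,76,0,0,0.8],[0.2,12,5,76,0,0,0.8]]]}}

```text
t: 1.63
eef_pos: [0.4396, -0.2974, 0.0328]
tool_rot: [0.001, 0.811, 0.586, -0.0]
contact_force: [0.1, 0.1, 0.2]
gripper_width: 0.6
grasp_force: 0.0
```

```bash
python3 go.py .4435 -.2854 .004 72.5
```

```text
t 1.6333 pos [ 0.4396 -0.2974  0.0328] yaw 71.69 F [0.1 0.1 0.2] w 0.6 gf 0.0 q7 -0.05
shift [12.6 -0.1 28.8] turn [ 0.07  0.06 -0.81]
```

>>> {"fn": "step_arm", "kwargs": {"increments": [[[0.2,12.5,0,10,0,0,-0.8],[0.2,12.5,0,20,0,0,-0.8],[0.2,12.5,0,30,0,0,-0.8],[0.2,12.5,0,30,0,0,-0.8],[0.2,12.5,0,30,0,0,-0.8]]]}}

```text
t: 2.05
eef_pos: [0.443, -0.2845, 0.0015]
tool_rot: [-0.0, 0.806, 0.592, -0.0]
contact_force: [0.6, -0.7, 0.6]
gripper_width: 0.597
grasp_force: 0.0
```

```bash
python3 go.py .4435 -.2854 .000 72.5; python3 - <<'E'
from h import *
from station import bot
d={n:bot.read_camera(n) for n in("top","scene")}
def crop(im,x0,y0,w,h,k): return cv2.resize(im[y0:y0+h,x0:x0+w],None,fx=k,fy=k,interpolation=cv2.INTER_CUBIC)[:,:,::-1]
a=np.hstack([crop(d["top"]["image"],370,230,80,100,5),crop(d["scene"]["image"],150,260,80,100,5)]); cv2.imwrite("pics/d.png",a)
E
```

```text
t 2.05 pos [ 0.443  -0.2845  0.0015] yaw 72.55 F [ 0.6 -0.7  0.6] w 0.597 gf 0.0 q7 -0.08
shift [-0.8  0.7  1.5] turn [-0.03  0.03  0.05]
```

View pics/d.png

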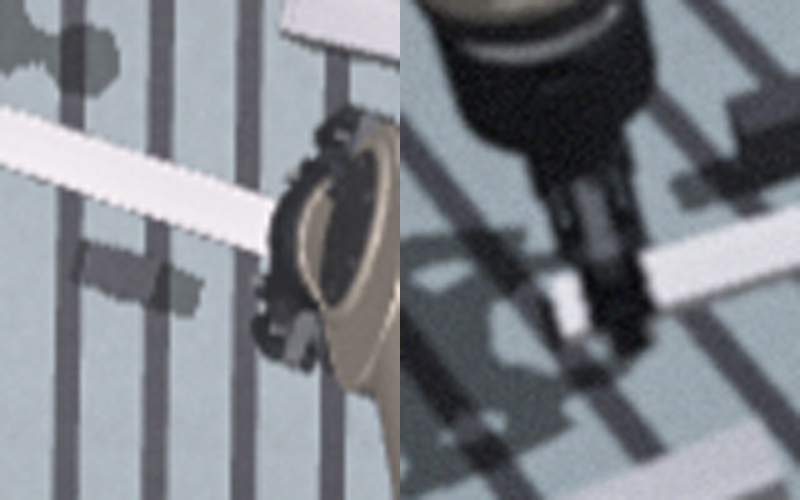

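The fingers straddle the bar about 25 mm from its free end. Closing.

>>> {"fn": "step_arm", "kwargs": {"increments": [[[-0.3,0,0,0,0,0,0],[-0.6,0,0,0,0,0,0],[-0.6,0,0,0,0,0,0],[-0.6,0,0,0,0,0,0],[-0.6,0,0,0,0,0,0],[-0.6,0,0,0,0,0,0]]], "force": 80}}

```text
t: 2.65
eef_pos: [0.4437, -0.2841, 0.0022]
tool_rot: [0.0, 0.806, 0.592, -0.0]
contact_force: [-2.0, 0.3, 6.9]
gripper_width: 0.32
grasp_force: 78.9
```

>>> {"fn": "step_arm", "kwargs": {"increments": [[[-0.6,0,0,-10,0,0,0],[-0.6,0,0,-25,0,0,0],[-0.6,0,0,-50,0,0,0],[-0.6,0,0,-50,0,0,0],[-0.6,0,0,-50,0,0,0]]]}}

```text
t: 3.07
eef_pos: [0.4444, -0.2844, 0.053]
tool_rot: [0.001, 0.806, 0.592, 0.001]
contact_force: [0.1, 0.3, -0.4]
gripper_width: 0.322
grasp_force: 79.2
```

```bash
python3 go.py .512 -.118 .055 105; python3 - <<'E'
from h import *
from station import bot
d={n:bot.read_camera(n) for n in("top","scene")}
def crop(im,x0,y0,w,h,k): return cv2.resize(im[y0:y0+h,x0:x0+w],None,fx=k,fy=k,interpolation=cv2.INTER_CUBIC)[:,:,::-1]
a=np.hstack([crop(d["top"]["image"],350,220,100,100,4),crop(d["scene"]["image"],150,240,100,100,4)]); cv2.imwrite("pics/e.png",a)
E
```

```text
t 3.0667 pos [ 0.4444 -0.2844  0.053 ] yaw 72.59 F [ 0.1  0.3 -0.4] w 0.322 gf 79.2 q7 -0.05
shift [179.   14.7  -2.1] turn [  0.16   0.09 -32.41]
```

View pics/e.png

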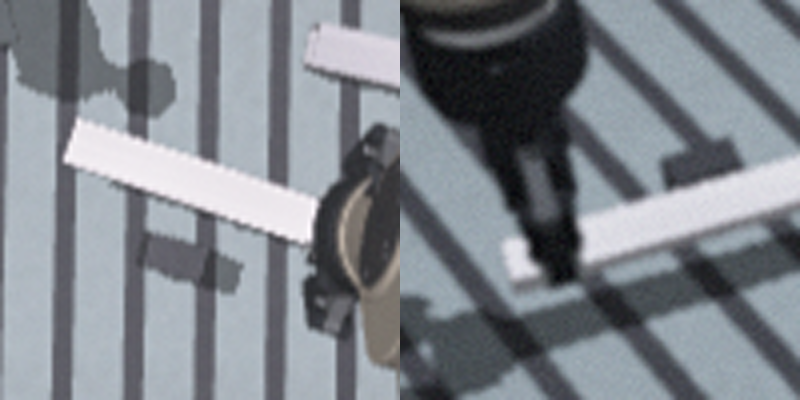

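The bar is lifted level-looking, its left end at about (367,255) in the top view. Checking its height and the grasp offset across both views.

```bash
cat > bar.py <<'E'
from h import *
from station import bot
def quad(d,th,box):
    x0,y0,w,h=box; m=(d["image"][y0:y0+h,x0:x0+w].min(2)>th).astype(np.uint8)
    c=max(cv2.findContours(m,0,2)[0],key=cv2.contourArea); return cv2.boxPoints(cv2.minAreaRect(c))+[x0,y0]
if __name__=="__main__":
    T,S=bot.read_camera("top"),bot.read_camera("scene")
    qt=quad(T,190,(355,240,90,50)); qs=quad(S,165,(165,250,140,70)); print(qt.round(1).tolist(),qs.round(1).tolist())
    lt=qt[np.argsort(qt[:,0])[:2]].mean(0); ls=qs[np.argsort(qs[:,0])[2:]].mean(0)
    print("left end",tri(T,lt,S,ls)); 
    P=np.array([onz(T,p,.061)[:2] for p in qt]); P=P[np.argsort(P[:,1])]; e=P[2:].mean(0)-P[:2].mean(0); print("end on plane",P[2:].mean(0),"yaw",np.degrees(np.arctan2(e[1],e[0])))
    o=bot.get_obs()["eef_pos"][:2]; print("grasp to left end",P[2:].mean(0)-o,np.linalg.norm(P[2:].mean(0)-o))
E
python3 bar.py
```

```text
[[365.1, 260.7], [368.9, 249.3], [430.1, 269.7], [426.3, 281.1]] [[193.0, 293.7], [272.2, 270.4], [275.6, 282.2], [196.4, 305.5]]
left end [ 0.49602927 -0.11569872  0.05936264]
end on plane [ 0.49605189 -0.11548125] yaw 73.00187149747612
grasp to left end [0.05327967 0.16790888] 0.1761593423440457
```

```bash
python3 go.py .524 -.1157 .056 105
```

```text
t 3.2667 pos [ 0.4428 -0.2834  0.0507] yaw 72.61 F [-0.3  0.7 -1. ] w 0.32 gf 79.2 q7 -0.05
shift [184.3  27.4  -5.3] turn [ -0.09  -0.04 -32.39]
```

>>> {"fn": "step_arm", "kwargs": {"increments": [[[-0.6,30,4,-5,0,0,-5],[-0.6,60,9,-5,0,0,-11],[-0.6,90,13,-5,0,0,-16],[-0.6,120,18,-5,0,0,-22],[-0.6,150,22,-5,0,0,-27],[-0.6,184,27.5,-5,0,0,-32.4],[-0.6,184,27.5,-5,0,0,-32.4],[-0.6,184,27.5,-5,0,0,-32.4],[-0.6,184,27.5,-5,0,0,-32.4]]]}}

```text
t: 4.02
eef_pos: [0.524, -0.1166, 0.0556]
tool_rot: [-0.001, 0.609, 0.793, -0.001]
contact_force: [-0.6, -0.9, -1.7]
gripper_width: 0.318
grasp_force: 79.2
```

```bash
python3 go.py .524 -.1157 .044 105; python3 - <<'E'
from h import *
from station import bot
d={n:bot.read_camera(n) for n in("top","scene")}
def crop(im,x0,y0,w,h,k): return cv2.resize(im[y0:y0+h,x0:x0+w],None,fx=k,fy=k,interpolation=cv2.INTER_CUBIC)[:,:,::-1]
a=np.hstack([crop(d["top"]["image"],285,170,100,120,4),crop(d["scene"]["image"],230,200,100,120,4)]); cv2.imwrite("pics/f.png",a)
from bar import quad
q=quad(d["top"],190,(290,215,90,60)); print(q.round(1).tolist()); P=np.array([onz(d["top"],p,.064)[:2] for p in q]); print(P.round(4).tolist())
E
```

```text
t 4.0167 pos [ 0.524  -0.1166  0.0556] yaw 104.98 F [-0.6 -0.9 -1.7] w 0.318 gf 79.2 q7 0.07
shift [ 0.9  0.3 11.6] turn [-0.1  -0.02 -0.02]
[[300.2, 253.9], [356.6, 240.1], [359.5, 251.9], [303.1, 265.7]]
[[0.4944, 0.0577], [0.5339, -0.0874], [0.5036, -0.0955], [0.4641, 0.0494]]
```

View pics/f.png

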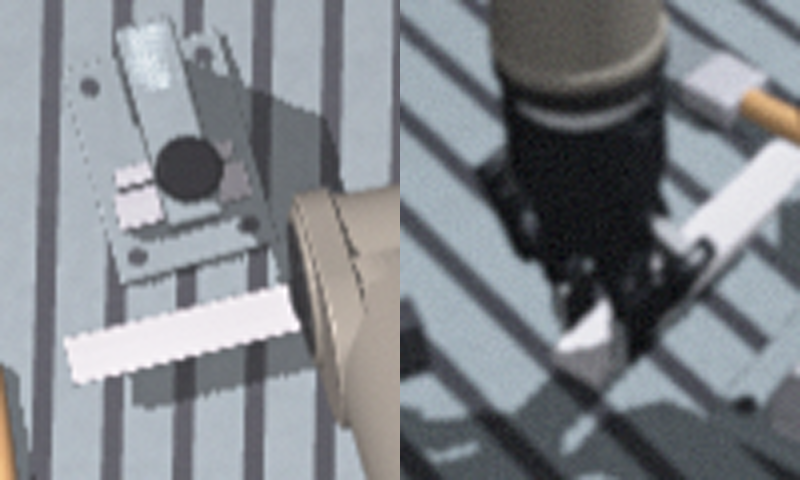

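The bar is parallel to the press front, its left end at about (302,260). The rest's front-left corner is at (316.2,227) and the fence's back-left corner at (314.2,212). Checking those against the press frame.

```bash
python3 - <<'E'
from h import *
import pickle
T=pickle.load(open("d0.pkl","rb"))["top"]
a=np.radians(15); M=np.array([[np.cos(a),np.sin(a)],[-np.sin(a),np.cos(a)]])
im=T["image"]
for n,p,z in(("rest FL",(316.2,227),.037),("fence BL",(314.2,212),.045),("fence front L",(314.6,217.3),.045),("c",(315.6,241),.012),("c",(353.4,231),.012),("c",(340.6,177.4),.012),("c",(302.6,186),.012)):
    print(n,(M@(onz(T,p,z)[:2]-[.591,-.019])*1000).round(1))
m=(im[205:235,305:330].min(2)>190).astype(np.uint8)
for c in cv2.findContours(m,0,2)[0]:
    if cv2.contourArea(c)>15: b=cv2.boxPoints(cv2.minAreaRect(c))+[305,205]; print([(M@(onz(T,p,.037 if b[:,1].mean()>218 else .045)[:2]-[.591,-.019])*1000).round(1).tolist() for p in b])
E
```

```text
rest FL [-13.3  42.2]
fence BL [25.9 38.2]
fence front L [12.  40.4]
c [-48.   52.4]
c [-45.6 -53.2]
c [104.2 -54.1]
c [105.5  51.7]
[[8.6, 45.8], [9.8, 18.2], [-11.4, 17.3], [-12.6, 45.0]]
[[28.6, 38.1], [23.7, 17.5], [13.4, 20.0], [18.3, 40.5]]
```

>>> {"fn": "step_arm", "kwargs": {"increments": [[[-0.6,0.5,0,12,0,0,0],[-0.6,0.5,0,12,0,0,0],[-0.6,0.5,25,12,0,0,0],[-0.6,0.5,50,12,0,0,0],[-0.6,0.5,65,12,0,0,0],[-0.6,0.5,75,12,0,0,0],[-0.6,0.5,83,12,0,0,0],[-0.6,0.5,83,12,0,0,0],[-0.6,0.5,83,12,0,0,0]]]}}

```text
t: 4.87
eef_pos: [0.6039, -0.0947, 0.0439]
tool_rot: [-0.0, 0.609, 0.793, -0.001]
contact_force: [-0.1, -0.3, -1.5]
gripper_width: 0.321
grasp_force: 79.3
```

```bash
python3 go.py .6107 -.0924 .043 105
```

```text
t 4.8667 pos [ 0.6039 -0.0947  0.0439] yaw 104.99 F [-0.1 -0.3 -1.5] w 0.321 gf 79.3 q7 0.02
shift [0.5 7.1 0.9] turn [-0.08 -0.01 -0.01]
```

Creep to the fence.

>>> {"fn": "step_arm", "kwargs": {"increments": [[[-0.6,0.5,2,1,0,0,0],[-0.6,0.5,4,1,0,0,0],[-0.6,0.5,6,1,0,0,0],[-0.6,0.5,7,1,0,0,0],[-0.6,0.5,7,1,0,0,0]]]}}

```text
t: 5.28
eef_pos: [0.6103, -0.0927, 0.043]
tool_rot: [-0.001, 0.609, 0.793, -0.001]
contact_force: [-2.8, -2.2, -2.0]
gripper_width: 0.32
grasp_force: 79.4
```

>>> {"fn": "step_arm", "kwargs": {"increments": [[[-0.6,0,0.7,0,0,0,0],[-0.6,0,1.5,0,0,0,0],[-0.6,0,1.5,0,0,0,0]]]}}

```text
t: 5.53
eef_pos: [0.6111, -0.0926, 0.0427]
tool_rot: [-0.001, 0.608, 0.794, -0.002]
contact_force: [-5.0, -3.0, -1.6]
gripper_width: 0.322
grasp_force: 79.7
```

Fence contact is where expected. Now lower onto the rest.

>>> {"fn": "step_arm", "kwargs": {"increments": [[[-0.6,0,0,1,0,0,0],[-0.6,0,0,2,0,0,0],[-0.6,0,0,3,0,0,0],[-0.6,0,0,4,0,0,0],[-0.6,0,0,4,0,0,0]]]}}

```text
t: 5.95
eef_pos: [0.6111, -0.0924, 0.0388]
tool_rot: [-0.001, 0.608, 0.794, -0.002]
contact_force: [-6.3, -2.3, 1.1]
gripper_width: 0.322
grasp_force: 79.9
```

```bash
python3 - <<'E'
from station import bot
import numpy as np
o=bot.get_obs(); print(np.round(o["eef_pos"],4),np.round(o["contact_force"],1),np.round(o["torque"],2),np.round(o["tool_rot"],4))
E
```

```text
[ 0.6111 -0.0924  0.0388] [-6.3 -2.3  1.1] [-0.39  1.32  0.74] [-0.0011  0.6084  0.7936 -0.0015]
```

The moment puts the contact near the fence's left end, so the bar is slightly clockwise of the fence. I'll turn it a little.

>>> {"fn": "step_arm", "kwargs": {"increments": [[[-0.6,0,0,0,0,0,-0.3],[-0.6,0,0.6,0,0,0,-0.6],[-0.6,0,0.6,0,0,0,-0.6]]]}}

```text
t: 6.2
eef_pos: [0.6121, -0.0922, 0.0391]
tool_rot: [-0.001, 0.604, 0.797, -0.001]
contact_force: [-5.7, -1.7, 1.1]
gripper_width: 0.32
grasp_force: 79.8
```

```bash
python3 - <<'E'
from station import bot
import numpy as np
o=bot.get_obs(); F=o["contact_force"]; print(np.round(o["eef_pos"],4),np.round(F,1),np.round(o["torque"],2),np.round(o["tool_rot"],4),"s",o["torque"][2]/(-.259*F[1]-.966*F[0]))
E
```

```text
[ 0.6121 -0.0922  0.0391] [-5.7 -1.7  1.1] [-0.41  1.19  0.65] [-0.0008  0.6042  0.7968 -0.0013] s 0.11053574271511642
```

>>> {"fn": "step_arm", "kwargs": {"increments": [[[-0.6,0,0.3,0,0,0,-0.4],[-0.6,0,0.8,0,0,0,-0.8],[-0.6,0,0.8,0,0,0,-0.8]]]}}

```text
t: 6.45
eef_pos: [0.6131, -0.092, 0.0392]
tool_rot: [-0.001, 0.599, 0.801, -0.001]
contact_force: [-5.0, -3.1, 0.7]
gripper_width: 0.322
grasp_force: 79.8
```

```bash
python3 - <<'E'
from station import bot
from h import *
o=bot.get_obs(); F=o["contact_force"]; print(np.round(o["eef_pos"],4),np.round(F,1),np.round(o["torque"],2),np.round(o["tool_rot"],4),"s",o["torque"][2]/(-.259*F[1]-.966*F[0]))
d={n:bot.read_camera(n) for n in("top","scene")}
def crop(im,x0,y0,w,h,k): return cv2.resize(im[y0:y0+h,x0:x0+w],None,fx=k,fy=k,interpolation=cv2.INTER_CUBIC)[:,:,::-1]
a=np.hstack([crop(d["top"]["image"],280,170,80,100,5),crop(d["scene"]["image"],280,220,80,100,5)]); cv2.imwrite("pics/g.png",a)
E
```

```text
[ 0.6131 -0.092   0.0392] [-5.  -3.1  0.7] [-0.48  1.16  0.46] [-6.000e-04  5.989e-01  8.008e-01 -1.000e-03] s 0.08190138444738355
```

View pics/g.png

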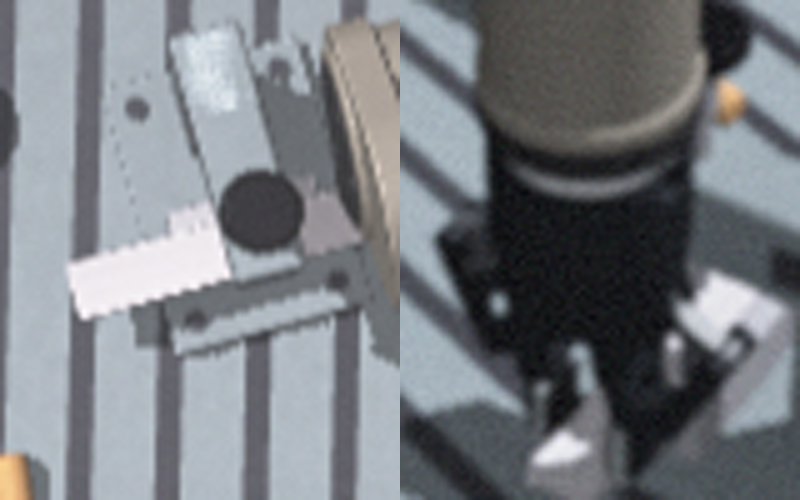

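The bar lies flush along the fence (moment centred), with its left end at about (294.5,228). Releasing.

>>> {"fn": "step_arm", "kwargs": {"increments": [[[-0.2,0,0,0,0,0,0],[0.1,0,0,0,0,0,0],[0.2,0,0,0,0,0,0],[0.2,0,0,0,0,0,0],[0.2,0,0,-15,0,0,0],[0.2,0,0,-35,0,0,0],[0.2,-30,0,-60,0,0,0],[0.2,-60,0,-95,0,0,0],[0.2,-95,0,-130,0,0,0],[0.2,-120,0,-150,0,0,0]]]}}

```text
t: 7.38
eef_pos: [0.6485, -0.2048, 0.1903]
tool_rot: [0.001, 0.598, 0.801, 0.001]
contact_force: [0.9, 0.7, -0.8]
gripper_width: 0.601
grasp_force: 0.0
```

```bash
python3 - <<'E'
from station import bot
from bar import quad
from h import *
d={n:bot.read_camera(n) for n in("top","scene")}; T=d["top"]
a=np.radians(15.5); M=np.array([[np.cos(a),np.sin(a)],[-np.sin(a),np.cos(a)]])
q=quad(T,190,(285,205,42,40)); print(q.round(1).tolist(),[(M@(onz(T,p,.047)[:2]-[.591,-.019])*1000).round(1).tolist() for p in q])
q=quad(T,190,(343,195,42,40)); print(q.round(1).tolist(),[(M@(onz(T,p,.047)[:2]-[.591,-.019])*1000).round(1).tolist() for p in q])
def crop(im,x0,y0,w,h,k): return cv2.resize(im[y0:y0+h,x0:x0+w],None,fx=k,fy=k,interpolation=cv2.INTER_CUBIC)[:,:,::-1]
cv2.imwrite("pics/i.png",np.hstack([crop(T["image"],280,170,100,100,4),crop(d["scene"]["image"],270,210,100,100,4)]))
E
python3 go.py .442 .356 .15 129
```

```text
[[291.4, 218.5], [321.4, 209.9], [325.7, 225.1], [295.8, 233.6]] [[24.1, 100.3], [26.9, 18.2], [-14.8, 16.9], [-17.6, 98.9]]
[[357.6, 204.6], [365.6, 202.6], [368.3, 213.2], [360.3, 215.2]] [[17.3, -77.9], [17.3, -99.7], [-11.5, -99.5], [-11.6, -77.8]]
t 7.4833 pos [ 0.6512 -0.2127  0.1935] yaw 105.9 F [0.5 0.2 0.5] w 0.601 gf 0.0 q7 0.3
shift [604.6 -45.8  37.9] turn [  0.37   0.58 -23.1 ]
```

View pics/i.png

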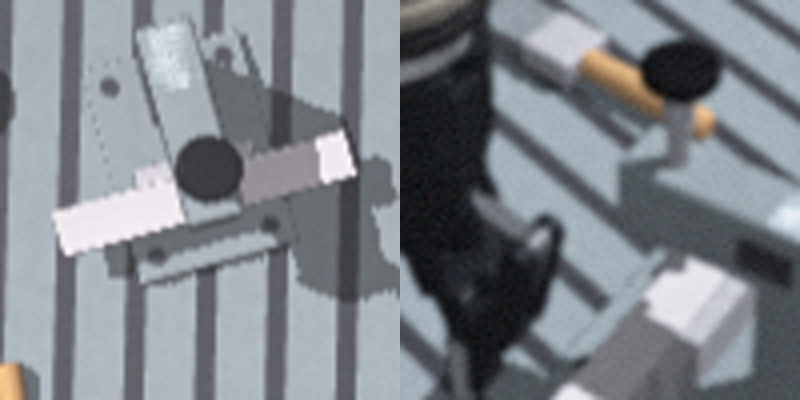

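The bar is laid under the die with its ends 99.5 mm either side. I'll check its angle against the press edges with line fits.

```bash
python3 - <<'E'
from station import bot
from h import *
T=bot.read_camera("top"); S=bot.read_camera("scene")
k=6;x0,y0=285,170
g=cv2.cvtColor(cv2.resize(T["image"][y0:265,x0:375],None,fx=k,fy=k,interpolation=cv2.INTER_CUBIC),cv2.COLOR_RGB2GRAY)
L=cv2.createLineSegmentDetector().detect(cv2.GaussianBlur(g,(0,0),3))[0][:,0]
for l in L:
    p=(l+.5)/k-.5+[x0,y0,x0,y0]
    if np.hypot(*(l[:2]-l[2:]))<60: continue
    A,B=onz(T,p[:2],.047),onz(T,p[2:],.047); v=(A-B)[:2]; a=np.degrees(np.arctan2(v[1],v[0]))%90
    if 5<a<25: print(p.round(1),round(float(np.linalg.norm(v)*1000)),round(a,2))
E
```

```text
[368.5 212.8 365.3 201.7] 30 17.35
[305.6 230.8 326.8 225. ] 58 16.95
[324.8 220.4 322.2 210.7] 27 16.07
[315.2 183.6 320.6 203.1] 54 16.94
[334.5 202.9 329.2 183.1] 54 16.4
[340.9 178.3 345.6 191. ] 36 21.43
[317.8 200.9 313.2 184.7] 45 17.21
[327.  225.7 339.3 222.6] 33 16.15
[315.7 239.9 328.5 236.3] 35 17.1
[343.8 227.4 330.3 231. ] 37 16.67
```

The press edges lie at about 16.7° and the bar at about 17°, so the bar is flush. Next, the dial's axis and bar direction, measured numerically.

```bash
python3 - <<'E'
from station import bot
from h import *
T=bot.read_camera("top"); S=bot.read_camera("scene")
for n,p in(("scene ptr",(411,167.5)),):
    w=onz(S,p,.089); print(n,w)
print("axis proj scene z.089,.059",proj(S,[.4422,.3558,.089]),proj(S,[.4422,.3558,.059]),"top",proj(T,[.4422,.3558,.089]))
g=S["image"][160:200,395:430].max(2)
for i,r in enumerate(g[:28]): print(160+i," ".join("%3d"%v for v in r))
E
```

```text
scene ptr [0.43470627 0.36463561 0.089     ]
axis proj scene z.089,.059 [410.82406769 170.01568891] [409.52357777 179.64565835] top [181.71255137 271.37095038]
160 164 174 183 187 186 185 187 183 185 188 185 180 173 158 141 123 101  94  97 119 143 161 177 182 184 184 186 185 185 188 184 183 185 178 165
161 124 148 168 181 182 186 185 187 184 186 186 183 185 179 170 159 139 113 100  95 107 127 144 168 174 180 183 186 188 190 187 185 187 189 182
162 100 111 140 161 175 183 184 188 186 189 185 185 185 182 180 173 168 150 130 110  96 100 103 133 154 174 180 187 187 189 187 188 185 187 187
163 100  98 110 124 147 161 173 182 186 184 181 184 183 188 180 187 184 175 163 149 120 109  96  95 112 137 157 165 183 187 189 188 187 187 187
164 136 106  92 100 109 128 145 164 178 181 181 185 185 184 185 184 185 189 182 173 158 145 121 108 102 103 119 143 162 178 181 188 188 185 185
165 162 149 127 104  95  98 118 140 159 168 177 187 186 186 183 180 183 181 183 183 181 171 166 144 119 108  95 108 128 144 166 177 185 185 189
166 186 174 162 141 121 114 124 138 156 162 170 179 182 179 171 160 173 174 
[... 2391 characters left out ...]
 107 101  73  48  19  15  21  11  18  27  17  12  25  33  24  29  32  53 115 170 203 214 208 206 208 210 217 213 218 216 222
184 122 108 106 106 102 102  92  71  44  27  16  15   9  22  20  11  17  26  27  30  40  93 146 190 209 213 211 207 208 215 217 219 218 223 224
185 135 106  93  99 107 106  95  89  69  57  39  21  17  17  21  21  23  31  39  63  84 133 183 206 217 210 213 203 190 195 202 199 196 198 203
186 126  95  91  99 103 108 104 106  94  84  67  53  47  44  54  55  58  78  96 126 156 185 207 214 210 209 204 192 190 188 196 191 184 183 185
187 110  86  86  90  97  99 106 101 103 108 104 108 102 104 126 131 136 145 163 179 199 213 214 211 212 199 194 186 186 193 195 192 191 183 181
```

Both views agree: pointer at about 130°, mark at about 52.5°, so a clockwise turn of about 77°. I'll rise over the press, then cross to the dial.

>>> {"fn": "step_arm", "kwargs": {"increments": [[[0.2,0,0,-40,0,0,0],[0.2,0,0,-80,0,0,0],[0.2,0,0,-100,0,0,0],[0.2,40,-3,-100,0,0,-2],[0.2,80,-6,-100,0,0,-4],[0.2,120,-9,-100,0,0,-6],[0.1,160,-12,-100,0,0,-8],[0.1,200,-15,-100,0,0,-10],[0.1,240,-18,-100,0,0,-12],[0.1,280,-21,-100,0,0,-14]]]}}

```text
t: 8.52
eef_pos: [0.546, 0.0611, 0.2866]
tool_rot: [-0.001, 0.495, 0.869, -0.001]
contact_force: [1.6, 0.5, 0.3]
gripper_width: 0.55
grasp_force: 0.0
```

>>> {"fn": "step_arm", "kwargs": {"increments": [[[0.1,0,0,0,0,0,0],[0.1,0,0,0,0,0,0]]]}}

```text
t: 8.68
eef_pos: [0.5463, 0.0624, 0.2871]
tool_rot: [-0.001, 0.493, 0.87, -0.0]
contact_force: [0.5, -0.1, 0.2]
gripper_width: 0.555
grasp_force: 0.0
```

```bash
python3 go.py .442 .3558 .15 130
```

```text
t 8.6833 pos [0.5463 0.0624 0.2871] yaw 120.89 F [ 0.5 -0.1  0.2] w 0.555 gf 0.0 q7 0.15
shift [305.2  61.2 137.3] turn [-0.06 -0.06 -9.11]
```

>>> {"fn": "step_arm", "kwargs": {"increments": [[[0.1,40,8,18,0,0,-2],[0.1,80,16,36,0,0,-4],[0.1,120,24,54,0,0,-6],[0.1,155,31,70,0,0,-8],[0.1,190,38,86,0,0,-9],[0.1,225,45,102,0,0,-9],[0.1,260,52,117,0,0,-9],[0.1,295,60,132,0,0,-9],[0.1,305,61,137,0,0,-9],[0.1,305,61,137,0,0,-9]]]}}

```text
t: 9.52
eef_pos: [0.4433, 0.3545, 0.1485]
tool_rot: [-0.002, 0.425, 0.905, -0.001]
contact_force: [0.1, -0.1, -0.3]
gripper_width: 0.548
grasp_force: 0.0
```

>>> {"fn": "step_arm", "kwargs": {"increments": [[[0,0,0,0,0,0,0],[0,0,0,0,0,0,0]]]}}

```text
t: 9.68
eef_pos: [0.4476, 0.3502, 0.1505]
tool_rot: [0.0, 0.428, 0.904, -0.001]
contact_force: [-0.7, -0.3, 0.5]
gripper_width: 0.502
grasp_force: 0.0
```

```bash
python3 go.py .442 .3558 .066 130; python3 - <<'E'
from station import bot
from h import *
o=bot.get_obs(); T=bot.read_camera("top"); S=bot.read_camera("scene")
for n,d in(("top",T),("scene",S)): print(n,"tcp",proj(d,o["eef_pos"]).round(1),"grip",proj(d,[.442,.3558,.089]).round(1))
E
```

```text
t 9.6833 pos [0.4476 0.3502 0.1505] yaw 129.29 F [-0.7 -0.3  0.5] w 0.502 gf 0.0 q7 -0.42
shift [ 8.  -0.8 84.5] turn [-0.05  0.07 -0.71]
top tcp [177.  269.7] grip [181.7 271.5]
scene tcp [413.7 151. ] grip [410.8 170. ]
```

>>> {"fn": "step_arm", "kwargs": {"increments": [[[0,8,-1,20,0,0,-0.7],[0,8,-1,45,0,0,-0.7],[0,8,-1,65,0,0,-0.7],[0,8,-1,84,0,0,-0.7],[0,8,-1,84,0,0,-0.7],[0,8,-1,84,0,0,-0.7]]]}}

```text
t: 10.28
eef_pos: [0.4412, 0.3562, 0.0667]
tool_rot: [-0.0, 0.423, 0.906, -0.001]
contact_force: [0.3, -0.0, 0.1]
gripper_width: 0.498
grasp_force: 0.0
```

```bash
python3 go.py .442 .3558 .066 130
```

```text
t 10.2833 pos [0.4412 0.3562 0.0667] yaw 130.01 F [ 0.3 -0.   0.1] w 0.498 gf 0.0 q7 -0.51
shift [-0.8  0.3  0.7] turn [-0.07  0.03  0.01]
```

>>> {"fn": "step_arm", "kwargs": {"increments": [[[-0.3,0,0,0,0,0,0],[-0.6,0,0,0,0,0,0],[-0.8,0,0,0,0,0,0],[-0.8,0,0,0,0,0,0],[-0.8,0,0,0,0,0,0],[-0.8,0,0,0,0,0,0]]], "force": 30}}

```text
t: 10.78
eef_pos: [0.4418, 0.358, 0.0684]
tool_rot: [0.001, 0.422, 0.907, 0.001]
contact_force: [-0.8, -1.5, 7.0]
gripper_width: 0.154
grasp_force: 34.4
```

```bash
python3 go.py .442 .3558 .066 53; python3 -c "
from station import bot
print(bot.get_obs()['torque'])"
```

```text
t 10.7833 pos [0.4418 0.358  0.0684] yaw 130.08 F [-0.8 -1.5  7. ] w 0.154 gf 34.4 q7 -0.51
shift [-1.9 -1.3  2.4] turn [ 1.500e-01 -6.000e-02  7.708e+01]
[-0.31565882  0.03410615 -0.05283372]
```

>>> {"fn": "step_arm", "kwargs": {"increments": [[[-0.8,0,0,-1.5,0,0,0],[-0.8,0,0,-1.5,0,0,6],[-0.8,0,0,-1.5,0,0,12],[-0.8,0,0,-1.5,0,0,18],[-0.8,0,0,-1.5,0,0,24],[-0.8,0,0,-1.5,0,0,30],[-0.8,0,0,-1.5,0,0,36],[-0.8,0,0,-1.5,0,0,36]]]}}

```text
t: 11.45
eef_pos: [0.4427, 0.3584, 0.0685]
tool_rot: [0.0, 0.683, 0.73, 0.002]
contact_force: [5.7, 3.7, -9.5]
gripper_width: 0.155
grasp_force: 32.2
```

```bash
python3 go.py .442 .3558 .066 53; python3 -c "
from station import bot
print(bot.get_obs()['torque'])"
```

```text
t 11.45 pos [0.4427 0.3584 0.0685] yaw 93.77 F [ 5.7  3.7 -9.5] w 0.155 gf 32.2 q7 -1.05
shift [-2.6 -0.9  2.5] turn [ 0.14 -0.2  40.77]
[ 0.6716556  -1.48442545  0.03758204]
```

>>> {"fn": "step_arm", "kwargs": {"increments": [[[-0.8,0,1,0.5,0,0,6],[-0.8,0,1,0.5,0,0,12],[-0.8,0,1,0.5,0,0,18],[-0.8,0,1,0.5,0,0,24],[-0.8,0,1,0.5,0,0,30],[-0.8,0,1,0.5,0,0,36],[-0.8,0,1,0.5,0,0,40.7],[-0.8,0,1,0.5,0,0,40.7],[-0.8,0,1,0.5,0,0,40.7]]]}}

```text
t: 12.2
eef_pos: [0.444, 0.3581, 0.0685]
tool_rot: [-0.0, 0.894, 0.449, 0.002]
contact_force: [6.4, 1.7, -3.7]
gripper_width: 0.155
grasp_force: 32.9
```

```bash
python3 go.py .442 .3558 .066 53; python3 -c "
from station import bot
print(bot.get_obs()['torque'])"
```

```text
t 12.2 pos [0.444  0.3581 0.0685] yaw 53.34 F [ 6.4  1.7 -3.7] w 0.155 gf 32.9 q7 -1.64
shift [-3.  -0.2  2.5] turn [ 0.11 -0.22  0.34]
[ 0.18410073 -1.29691455 -0.06355627]
```

>>> {"fn": "step_arm", "kwargs": {"increments": [[[-0.5,0,0,0,0,0,0],[-0.2,0,0,0,0,0,0],[0,0,0,0,0,0,0],[0,0,0,-20,0,0,0],[0,0,0,-60,0,0,0],[0,0,0,-100,0,0,0],[0,-20,-30,-140,0,0,0],[0,-20,-70,-180,0,0,0],[0,-20,-110,-215,0,0,0],[0,-20,-150,-215,0,0,0]]]}}

```text
t: 13.03
eef_pos: [0.3332, 0.4146, 0.2757]
tool_rot: [-0.001, 0.894, 0.448, 0.002]
contact_force: [0.3, -0.1, 0.1]
gripper_width: 0.501
grasp_force: 0.0
```

```bash
python3 go.py .59 -.02 .235 107; python3 - <<'E'
from station import bot
from h import *
T=bot.read_camera("top"); S=bot.read_camera("scene")
g=T["image"][250:285,163:202].min(2)
for i,r in enumerate(g): print(250+i," ".join("%3d"%v for v in r))
E
```

```text
t 13.0333 pos [0.3332 0.4146 0.2757] yaw 53.23 F [ 0.3 -0.1  0.1] w 0.501 gf 0.0 q7 -1.76
shift [-194.6  465.8   40.4] turn [  0.19  -0.22 -53.77]
250 177 177 175 175 179 180 180 178 178 178 178 180 180 177 175 173 174 176 176 175 173 175 173 175 177 174 173 174 176 175 175 177 178 176 175 176 172 173 176
251 181 180 180 179 180 179 178 177 178 176 179 179 178 176 174 173 173 174 177 175 173 172 175 176 176 175 171 175 176 178 176 175 175 174 175 175 171 173 175
252 181 181 178 180 179 177 176 175 180 178 179 179 176 177 174 173 173 175 173 175 174 177 177 177 176 174 173 172 174 177 175 174 172 173 173 173 175 175 176
253 179 178 179 177 177 174 174 175 179 176 176 175 176 175 173 177 176 174 176 172 173 174 174 192 177 173 172 172 177 175 175 172 172 176 174 173 171 174 176
254 179 180 179 180 174 177 176 177 176 176 175 179 179 176 176 173 174 178 205 176 173 174 181 221 176 170 170 178 221 178 173 174 171 174 174 176 174 172 177
255 180 182 180 178 177 175 182 179 175 177 177 178 176 176 176 173 173 181 226 205 176 170 183 232 179 171 171 187 245 189 174 171 172 175 171 170 173 1
[... 3946 characters left out ...]
 208 204 173 205 208 209 184 126  99 128 135 131 105 102 103
281 179 175 173 171 171 174 170 171 171 171 174 177 206 198 169 198 204 208 209 211 210 209 210 212 209 211 206 208 203 185 136 101 108 162 164 160 137 135 132
282 181 177 174 172 171 173 171 172 170 172 174 207 220 188 170 173 187 197 202 207 208 209 209 207 208 207 188 185 165 133 132 132 135 164 167 165 162 167 163
283 173 175 175 174 171 171 170 171 171 172 179 222 192 171 167 170 204 190 185 192 190 183 180 180 176 173 141 131 135 135 162 166 165 166 166 166 166 165 164
284 163 175 179 176 171 171 172 172 172 173 175 192 175 170 167 180 237 198 168 167 173 148 141 142 136 158 135 136 162 164 169 166 169 165 168 168 165 165 162
```

```bash
python3 - <<'E'
from station import bot
from h import *
T=bot.read_camera("top"); im=T["image"][245:300,155:215].astype(float).min(2)
def line(u,v,w,z):
    P=np.array([onz(T,(a,b),z)[:2] for a,b in zip(u,v)]); m=(P*w[:,None]).sum(0)/w.sum(); C=((P-m)*w[:,None]).T@(P-m); e,V=np.linalg.eigh(C); d=V[:,1]; d*=np.sign(d[1]); return m,np.degrees(np.arctan2(d[1],d[0])),np.sqrt(e/w.sum())
Y,X=np.mgrid[245:300,155:215]
w=np.clip(im-182,0,None); k=(w>0)&(X>=167)&(X<=176)&(Y>=255)&(Y<=262)&(abs((X-169)-(Y-256.3)*.98)<3); print("mark",line(X[k],Y[k],w[k],.045))
w2=np.clip(im-70,0,None); k=(w2>0)&(X>=176)&(X<=181)&(Y>=267)&(Y<=270)&(abs((X-178)-(Y-268.5)*1.05)<2.2); print("ptr",line(X[k],Y[k],w2[k],.089))
# scale ticks: local bright blobs, circle fit
hp=im-cv2.medianBlur(im.astype(np.uint8),9).astype(float); m=(hp>18).astype(np.uint8)
n,l,st,ce=cv2.connectedComponentsWithStats(m); Q=[]
for i in range(1,n):
    if st[i,4]<3: continue
    yy,xx=np.nonzero(l==i); ww=hp[yy,xx]; p=onz(T,((xx*ww).sum()/ww.sum()+155,(yy*ww).sum()/ww.sum()+245),.045)[:2]; r=np.linalg.norm(p-[.443,.357])
    Q.append((*p,r,np.degrees(np.arctan2(p[1]-.357,p[0]-.443)),st[i,4])); print(np.round(Q[-1],4))
Q=np.array(Q); s=Q[(Q[:,2]>.036)&(Q[:,2]<.048)&(Q[:,4]<20)]
from scipy.optimize import least_squares
f=least_squares(lambda c:np.hypot(s[:,0]-c[0],s[:,1]-c[1])-c[2],[.443,.357,.042],loss="soft_l1",f_scale=.001); print("circle",f.x,len(s),np.abs(f.fun).max())
E
```

```text
mark (array([0.47255047, 0.39505274]), np.float64(53.3088208362985), array([0.00181974, 0.00718712]))
ptr (array([0.44955358, 0.3657253 ]), np.float64(55.38530663795969), array([0.00145262, 0.00383453]))
[ 0.4833  0.3705  0.0425 18.5519  5.    ]
[0.4842 0.3585 0.0412 2.0329 3.    ]
[  0.4836   0.3455   0.0422 -15.7933   5.    ]
[4.49600e-01 3.62500e-01 8.60000e-03 4.00206e+01 1.78000e+02]
[ 0.4778  0.381   0.0423 34.5903  5.    ]
[  0.4787   0.3334   0.0428 -33.4082   5.    ]
[ 4.68700e-01  3.25800e-01  4.04000e-02 -5.05754e+01  5.00000e+00]
[ 4.58700e-01  3.18900e-01  4.12000e-02 -6.75365e+01  5.00000e+00]
[4.4730e-01 3.7620e-01 1.9700e-02 7.7416e+01 8.0000e+00]
[4.45200e-01 3.98800e-01 4.19000e-02 8.69812e+01 6.00000e+00]
[4.335000e-01 3.979000e-01 4.200000e-02 1.030465e+02 6.000000e+00]
[4.218000e-01 3.935000e-01 4.220000e-02 1.202217e+02 5.000000e+00]
[4.115000e-01 3.860000e-01 4.280000e-02 1.373781e+02 6.000000e+00]
[ 4.169000e-01  3.269000e-01  3.990000e-02 -1.309149e+02  3.000000e+00]
[4.054000e-01 3.744000e-01 4.140000e-02 1.551801e+02 5.000000e+00]
[4.021000e-01 3.632000e-01 4.140000e-02 1.713674e+02 4.000000e+00]
[ 4.023000e-01  3.501000e-01  4.130000e-02 -1.703862e+02  4.000000e+00]
[ 3.946000e-01  2.891000e-01  8.340000e-02 -1.255177e+02  1.000000e+01]
[ 3.723000e-01  2.915000e-01  9.630000e-02 -1.371689e+02  9.000000e+00]
[ 3.70100e-01  3.16400e-01  8.34000e-02 -1.50898e+02  6.00000e+00]
circle [0.44340849 0.35781001 0.04159184] 15 0.001347727868526806
```

The ticks fit a circle about (0.4434,0.3578). The mark lies at about 52.3°, the pointer by position at 52° and by grip yaw at 53.3°, so the dial is set. Next, the press head, with fingers shut.

>>> {"fn": "step_arm", "kwargs": {"increments": [[[-0.5,-15,36,10,0,0,-5],[-1,-30,72,10,0,0,-10],[-1,-45,108,10,0,0,-15],[-1,-60,144,10,0,0,-20],[-1,-75,180,10,0,0,-25],[-1,-90,216,10,0,0,-30],[-1,-105,252,10,0,0,-35],[-1,-120,288,10,0,0,-40],[-1,-135,324,10,0,0,-45],[-1,-150,360,10,0,0,-50]]]}}

```text
t: 14.02
eef_pos: [0.5324, 0.0762, 0.2611]
tool_rot: [-0.0, 0.618, 0.786, -0.001]
contact_force: [0.5, -0.1, -0.1]
gripper_width: 0.002
grasp_force: 0.0
```

>>> {"fn": "step_arm", "kwargs": {"increments": [[[-1,0,0,0,0,0,0],[-1,0,0,0,0,0,0],[-1,0,0,0,0,0,0]]]}}

```text
t: 14.27
eef_pos: [0.5316, 0.0789, 0.2611]
tool_rot: [-0.001, 0.62, 0.784, -0.001]
contact_force: [0.5, 0.4, 0.2]
gripper_width: 0.004
grasp_force: 0.0
```

```bash
python3 go.py .591 -.0185 .235 107
```

```text
t 14.2667 pos [0.5316 0.0789 0.2611] yaw 103.31 F [0.5 0.4 0.2] w 0.004 gf 0.0 q7 -0.1
shift [-108.5   35.5   26. ] turn [-0.1  -0.03 -3.69]
```

>>> {"fn": "step_arm", "kwargs": {"increments": [[[-1,-36,12,0,0,0,-1],[-1,-72,24,0,0,0,-2],[-1,-108.5,35.5,0,0,0,-3.7],[-1,-108.5,35.5,26,0,0,-3.7],[-1,-108.5,35.5,26,0,0,-3.7],[-1,-108.5,35.5,26,0,0,-3.7]]]}}

```text
t: 14.77
eef_pos: [0.5904, -0.0163, 0.2346]
tool_rot: [-0.002, 0.593, 0.805, -0.001]
contact_force: [0.5, 1.2, 0.4]
gripper_width: 0.002
grasp_force: 0.0
```

```bash
python3 go.py .591 -.0185 .186 107
```

```text
t 14.7667 pos [ 0.5904 -0.0163  0.2346] yaw 107.21 F [0.5 1.2 0.4] w 0.002 gf 0.0 q7 0.14
shift [-2.3  0.1 48.6] turn [-0.2  -0.12  0.21]
```

Now press: contact near z=0.208, then on to the stop, watching the force.

>>> {"fn": "step_arm", "kwargs": {"increments": [[[-1,-2,0,12,0,0,0],[-1,-2,0,22,0,0,0],[-1,-2,0,28,0,0,0],[-1,-2,0,33,0,0,0],[-1,-2,0,38,0,0,0],[-1,-2,0,42,0,0,0],[-1,-2,0,45,0,0,0],[-1,-2,0,47,0,0,0],[-1,-2,0,47,0,0,0]]]}}

```text
t: 15.52
eef_pos: [0.592, -0.0188, 0.1896]
tool_rot: [-0.0, 0.594, 0.805, 0.0]
contact_force: [-4.5, 2.0, 10.6]
gripper_width: 0.002
grasp_force: 5.0
```

>>> {"fn": "step_arm", "kwargs": {"increments": [[[-1,0,0,1,0,0,0],[-1,0,0,2,0,0,0],[-1,0,0,2,0,0,0]]]}}

```text
t: 15.77
eef_pos: [0.592, -0.0188, 0.188]
tool_rot: [-0.0, 0.594, 0.805, 0.0]
contact_force: [-5.0, 2.0, 10.4]
gripper_width: 0.001
grasp_force: 5.3
```

>>> {"fn": "step_arm", "kwargs": {"increments": [[[-1,0,0,1,0,0,0],[-1,0,0,2,0,0,0],[-1,0,0,3,0,0,0],[-1,0,0,3,0,0,0]]]}}

```text
t: 16.1
eef_pos: [0.5921, -0.0187, 0.1861]
tool_rot: [-0.0, 0.594, 0.805, 0.0]
contact_force: [-8.1, 1.3, 16.6]
gripper_width: 0.003
grasp_force: 8.5
```

>>> {"fn": "step_arm", "kwargs": {"increments": [[[-1,0,0,0.5,0,0,0],[-1,0,0,1,0,0,0],[-1,0,0,1,0,0,0]]]}}

```text
t: 16.35
eef_pos: [0.5921, -0.0188, 0.186]
tool_rot: [0.0, 0.594, 0.805, 0.0]
contact_force: [-10.6, 1.6, 23.2]
gripper_width: -0.003
grasp_force: 11.6
```

It is at its stop: z is steady at 0.186 while the force rises. Hold for a moment, then back up.

>>> {"fn": "step_arm", "kwargs": {"increments": [[[-1,0,0,0,0,0,0],[-1,0,0,0,0,0,0],[-1,0,0,0,0,0,0],[-1,0,0,0,0,0,0],[-1,0,0,0,0,0,0],[-1,0,0,0,0,0,0],[-1,0,0,0,0,0,0],[-1,0,0,0,0,0,0],[-1,0,0,0,0,0,0],[-1,0,0,0,0,0,0]]]}}

```text
t: 17.18
eef_pos: [0.5921, -0.0188, 0.186]
tool_rot: [0.0, 0.594, 0.805, 0.0]
contact_force: [-10.5, 1.5, 23.0]
gripper_width: -0.002
grasp_force: 11.5
```

>>> {"fn": "step_arm", "kwargs": {"increments": [[[-1,0,0,-6,0,0,0],[-1,0,0,-12,0,0,0],[-1,0,0,-20,0,0,0],[-1,0,0,-30,0,0,0],[-1,0,0,-50,0,0,0],[-1,0,0,-80,0,0,0],[-1,-30,-20,-100,0,0,0],[-1,-70,-40,-100,0,0,0],[-1,-110,-60,-100,0,0,0],[-1,-150,-80,-100,0,0,0]]]}}

```text
t: 18.02
eef_pos: [0.5614, -0.1794, 0.2837]
tool_rot: [0.001, 0.594, 0.805, 0.0]
contact_force: [0.9, -0.1, -1.1]
gripper_width: 0.003
grasp_force: 0.0
```

>>> {"fn": "step_arm", "kwargs": {"increments": [[[-1,-40,-20,0,0,0,0],[-1,-80,-40,0,0,0,0],[-1,-100,-60,0,0,0,0],[-1,-100,-60,0,0,0,0],[-1,-100,-60,0,0,0,0],[-1,-100,-60,0,0,0,0]]]}}

```text
t: 18.52
eef_pos: [0.5339, -0.2904, 0.2828]
tool_rot: [-0.0, 0.594, 0.805, 0.0]
contact_force: [-0.2, -0.3, -0.6]
gripper_width: 0.001
grasp_force: 0.0
```

```bash
python3 - <<'E'
from station import bot
from bar import quad
from h import *
T=bot.read_camera("top"); S=bot.read_camera("scene"); o=bot.get_obs(); print(o["t"],o["eef_pos"],o["contact_force"])
a=np.radians(16.7); M=np.array([[np.cos(a),np.sin(a)],[-np.sin(a),np.cos(a)]])
for b in((285,205,42,40),(343,195,42,40)):
    q=quad(T,190,b); print(q.round(1).tolist(),[(M@(onz(T,p,.047)[:2]-[.591,-.019])*1000).round(1).tolist() for p in q])
def c(d,box,th):
    x0,y0,w,h=box; m=d["image"][y0:y0+h,x0:x0+w].max(2)<th; y,x=np.nonzero(m); return np.array([x.mean()+x0,y.mean()+y0])
ht,hs=c(T,(322,202,22,20),85),c(S,(328,217,24,20),50); print("head",ht,hs,tri(T,ht,S,hs))
E
```

```text
18.6167 [ 0.53458744 -0.2891796   0.28293506] [ 1.32714824 -0.30646374  0.43790908]
[[291.4, 218.5], [321.4, 209.9], [325.7, 225.1], [295.8, 233.6]] [[26.2, 99.8], [27.3, 17.7], [-14.5, 17.2], [-15.5, 99.2]]
[[357.6, 204.6], [365.6, 202.6], [368.3, 213.2], [360.3, 215.2]] [[15.7, -78.2], [15.2, -100.0], [-13.6, -99.3], [-13.2, -77.5]]
head [331.98550725 211.85990338] [339.84331797 227.30875576] [ 0.59097149 -0.01900683  0.20229912]
```

The bar has not moved and the head is back up, matching the first measurement.

```bash
python3 -c "
from station import bot
print(bot.hand_in())"
```

```text
the job is handed in; nothing more can be done
None
```

I laid the bar on the rest flush against the fence (ends within about 1 mm of centred) and set the dial to within about 1° of the long mark. I then pressed the palm head to its stop, held it about 1 s and let it spring back, and handed the job in at about 18.6 s with the bar in place; no verdict came back.

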